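# Put the burners of a gas hob back together in order of size

## Robot

A 7-joint arm with a two-finger parallel gripper is mounted at the origin on a cart in front of the work surface, level with it; the furniture and walls round the work are solid. World frame = base frame: x ahead of the robot, y to its left, z up, the work surface at z = 0. Lengths are in m, angles in rad, forces in N, time in s.
With the tool pointing down it reaches from about 0.35 to 0.9 m from the base axis. Payload 7.2 kg.
Tool frame: the origin (TCP) lies on the centre line of the jaws, within the pads' length; the fingertips stand 19 mm ahead of it and the grasp point (between the pads) is the TCP (r.finger_overhang is the distance from the TCP to the fingertips, in m); x points along the fingers, y is the direction in which the jaws open and shut, and the axes are right-handed (so a half turn about x gives the same grasp; the last joint's range is limited). The gripper opens to 88 mm and grips with 3 to 60 N. Pads are 20 mm wide; open, the fingers measure 115 mm over their backs; the gripper's body (75 mm by 178 mm) begins 61 mm behind the grasp point.
Start: joints at [-1.207, 0.411, -0.013, 1.596, 0.006, 1.134, -0.082], TCP at [0.262, 0.568, 0.242] pointing down, gripper open.
Joint ranges: [-2.95, 2.95], [-0.29, 1.99], [-1.47, 1.44], [0.14, 2.54], [-1.03, 4.17], [0.13, 1.85], [-2.86, 2.86]. Speed limits (rad/s): [2.39, 2.39, 3.01, 3.01, 3.14, 3.14, 3.14].

## Interface

Orientations are given as [roll, pitch, yaw] about the fixed x, y, z axes, in that order (R = Rz(yaw) Ry(pitch) Rx(roll)).
In Python, from cell import r gives the robot as it stands.
- The arm moves only by the tool jog_arm, never from a script. Its argument "steps" is a list of rows, each a list of 3 entries, a list of its own where there are three numbers: the turn, a rotation vector about the world's x, y, z in degrees, then the shift along the world's x, y, z in m, then the finger opening in m, from 0 to 0.0878. A call has 1 to 5 rows; each row is the pose to reach, as a shift and turn from the pose measured when the call began; what a row does not reach only later rows make up. A row lasts 1/12 s, in which the tool goes at most 41.7 mm and 7.16 degrees, less where a joint would pass 70% of its speed; a pose out of reach is approached as far as the arm can. A call with a gripper value outside its range is refused whole. The fingers move at their own pace and stop on an object; the grip force is fixed at half the most. Time passes only in rows, so rows that repeat a pose let the fingers close. It gives the time, the measured TCP pose, the force and the opening at its end, in the units of the state.
- r.read_state(): the state, without advancing time (a new reading comes with each control period).
- r.capture(name): name is "scene" or "top" or "wrist"; returns a dict with "pixels" (400x640x3 uint8, red, green, blue), "z_map" (400x640 float32, m along the optical axis (not along the pixel's ray), 0 where there is no reading), "camera_matrix" (3x3 intrinsics, pixels), "k1" (the pictures are not rectified: a ray, as slopes to the right and down, at radius r is drawn at 1 + k1 r^2 times it, then the intrinsics apply), "T" (4x4, takes a point from camera to world coordinates); the wrist camera has in their place "tool_from_camera" (4x4, takes a point from camera to tool coordinates, whose origin is the TCP and whose axes are the tool frame's). Camera axes: x right, y down, z forward; pixel columns grow to the right and rows downward; lengths in m; the calibration is good to about 2 mm. A picture is of the moment at which its call begins: read the wrist's pose just before it.
- r.close_job(): hands the job in, once; it reports no verdict.
The state is a dict: "clock": time; "q": joint angles; "qvel": joint speeds; "joint_torque": joint torques, N m; "tool_pos": TCP position; "orientation": TCP orientation; "contact_force": force on the tool from outside, world axes, zero at the start; "ft_torque": the same for the moment, N m; "width": finger opening in m.
Only numpy, scipy, OpenCV 4.12 (cv2) and the standard library are available. Lean on these libraries where they do the work, as an engineer would, in place of code of your own. Each camera call takes 0.05 s, during which the arm holds its last target. There are 200 camera calls.

## Task

The three-burner hob has been washed; put its burners back together so that the caps again run in order of size along the row, each black cap on the burner made for it. The largest burner has also lost its aluminium crown: set the crown into its open cup first and the largest cap on top of the crown. Every part must end lying level and fully home, and the salt shaker, the chilli jar and the rice tub are to stay where they are.

Things in the scene. Friction and masses are not known exactly. Their poses are not given: they have to be found in the camera images.
- cap_small_mid (a point): Smallest burner cap: round black disc 44 mm across, upright rim 9 mm high, slightly domed top; below it a conical grey spigot 10 mm deep, 23 mm across at the disc, 12 mm at its tip. It stands face up on the spigot tip, 22.5 mm high in all. This point: on its axis half-way up the rim, 14.5 mm above the spigot tip, 4.5 mm above the disc's underside; z up, yaw meaningless. 60 g. Grasp across the rim from above.
- cap_medium_mid (a point): Middle burner cap: round black disc 56 mm across, upright rim 9 mm high, slightly domed top; below it a conical grey spigot 10 mm deep, 34 mm across at the disc, 22 mm at its tip. It stands face up on the spigot tip, 22.5 mm high in all. This point: on its axis half-way up the rim, 14.5 mm above the spigot tip, 4.5 mm above the disc's underside; z up, yaw meaningless. 100 g. Grasp across the rim from above.
- cap_large_mid (a point): Largest burner cap: round black disc 64 mm across, upright rim 9 mm high, slightly domed top; below it a conical grey spigot 10 mm deep, 42 mm across at the disc, 28 mm at its tip. It stands face up on the spigot tip, 22.5 mm high in all. This point: on its axis half-way up the rim, 14.5 mm above the spigot tip, 4.5 mm above the disc's underside; z up, yaw meaningless. 150 g. Grasp across the rim from above.
- crown_mid (a point): Bare aluminium crown, 41 mm high: flange 96 mm across, 10 mm thick; on it a collar 54 mm across, 19 mm high, open above (bore 45 mm); below it a conical spigot 12 mm deep, 57 mm across at the flange, 44 at its tip, on which it stands. This point: on its axis half-way up the collar, 31.5 mm above the spigot tip, 9.5 mm below the collar's rim; z up, yaw meaningless. 220 g. Grasp across the collar.
- burner_small_seat (a point): Smallest burner, fixed: slotted aluminium head 38 mm across, 22 mm above the hob's black top, bore 26 mm across, 17 mm deep. This point: centre of its top rim, where the cap's disc rests. Hob 470 mm long, top 44 mm above the table, knobs towards the robot; burners 150 mm apart in a row, the middle-sized one in the middle, smallest and largest at either end.
- burner_medium_seat (a point): Middle burner, fixed: as the smallest, but the slotted head is 50 mm across and its bore 37 mm. This point: centre of the head's top rim, 22 mm above the hob's top.
- burner_large_seat (a point): Largest burner, fixed, crown missing: open aluminium cup without slots, 76 mm across, 22 mm above the hob's top, bore 60 mm across, 17 mm deep with a small brass jet in it. This point: centre of the cup's top rim, where the flange of the seated crown rests; the largest cap's disc then rests on the crown's collar, 29 mm higher.
- salt_shaker: Salt shaker with a grey dome cap, 44 mm across, 90 mm high, loose; a bystander. Origin at the centre of its underside.
- chilli_jar: Jar with red contents and an orange lid, 65 mm across, 94 mm high, loose; a bystander. Origin at the centre of its underside.
- rice_tub: White lidded food tub, 103 by 144 mm, 56 mm high, loose; a bystander. Origin at the centre of its underside.
There are look-alikes about, which are no part of the job. What is shaped like the part that bears cap_large_mid but blue or green is not meant.

How it is judged:
At the end, for the whole second after the job is handed in: The crown sits in the largest burner, the largest cap on the crown, the middle and smallest caps on the middle and smallest burners: each centred within 4 mm, within 3 mm of its seated height, level within 0.06 rad and at rest (horizontal distance between crown_mid and burner_large_seat below 0.004 m and z of crown_mid in the frame of burner_large_seat between 0.0165 and 0.0225 m and angle between each of crown_mid, cap_large_mid, cap_medium_mid, cap_small_mid's own z axis and vertical below 0.06 rad and horizontal distance between cap_large_mid and crown_mid below 0.004 m and z of cap_large_mid in the frame of crown_mid between 0.011 and 0.017 m and horizontal distance between cap_medium_mid and burner_medium_seat below 0.004 m and z of cap_medium_mid in the frame of burner_medium_seat between 0.0015 and 0.0075 m and horizontal distance between cap_small_mid and burner_small_seat below 0.004 m and z of cap_small_mid in the frame of burner_small_seat between 0.0015 and 0.0075 m and linear speed of each of crown, cap_large, cap_medium, cap_small below 0.01 m/s); the robot touches nothing.
It fails at once if a bystander (salt shaker, chilli jar, rice tub) is pushed more than 20 mm or tipped over (distance of any of salt_shaker, chilli_jar, rice_tub from where it was at the start of the episode above 0.02 m or angle between any of salt_shaker, chilli_jar, rice_tub's own z axis and vertical above 0.4 rad).
It also fails if it takes over 112 s, if anything falls off the work surface, if the arm or the gripper's body presses on something with over 40 N, if the wrist force passes 120 N, or if a joint passes its speed limit or range.

## Working session

There is one attempt and no reset: what is moved stays moved. The work goes in short steps, Python scripts to look and compute and a tool call to move; the robot and the scene stay as the last step left them, time stands still between calls to the robot, and variables do not carry over. Pictures are saved under pics/ and viewed, about 12 in all and at most 16, crops included, and the job is handed in when it is done.

Besides the shell and the picture viewer there is one more tool, called in YAML: its name, and indented under it one key for each argument. jog_arm: Moves the arm, as the interface text tells. Its arguments: {"type":"object","properties":{"steps":{"type":"array"}},"required":["steps"]}

```bash
ls; mkdir -p pics
cat > h.py <<'E'
import numpy as np, cv2
from cell import r
from scipy.spatial.transform import Rotation as R
def cap(n):
    if n=="wrist":
        s=r.read_state(); c=r.capture(n)
        T=np.eye(4); T[:3,:3]=R.from_euler('xyz',s['orientation']).as_matrix(); T[:3,3]=s['tool_pos']
        c['T']=T@np.array(c['tool_from_camera'])
    else: c=r.capture(n)
    return c
def save(c,f): cv2.imwrite('pics/'+f,cv2.cvtColor(c['pixels'],cv2.COLOR_RGB2BGR))
def slopes(c,uv):
    K=np.array(c['camera_matrix']); uv=np.asarray(uv,float).reshape(-1,1,2)
    return cv2.undistortPoints(uv,K,np.array([c['k1'],0,0,0.])).reshape(-1,2)
def ray(c,uv):
    s=slopes(c,uv); d=np.c_[s,np.ones(len(s))]@c['T'][:3,:3].T
    return c['T'][:3,3],d
def onz(c,uv,z):
    o,d=ray(c,uv); return o+d*((z-o[2])/d[:,2])[:,None]
def cloud(c):
    h,w=c['z_map'].shape; u,v=np.meshgrid(np.arange(w),np.arange(h))
    s=slopes(c,np.c_[u.ravel(),v.ravel()]); z=c['z_map'].ravel()[:,None]
    P=np.c_[s,np.ones(len(s))]*z
    return (P@c['T'][:3,:3].T+c['T'][:3,3]).reshape(h,w,3)
E
python3 - <<'E'
from h import *
for n in("scene","top"):
    c=cap(n); save(c,n+'0.png'); print(n,c['T'].round(3).tolist(),c['camera_matrix'],c['k1'])
print(r.read_state())
E
```

```text
pics
scene [[0.871, -0.321, 0.371, 0.031], [-0.49, -0.537, 0.687, -1.012], [-0.021, -0.78, -0.625, 0.945], [0.0, 0.0, 0.0, 1.0]] [[500.55911458   0.         314.18620352]
 [  0.         500.55911458 204.31435604]
 [  0.           0.           1.        ]] -0.025433731401491366
top [[-0.017, -0.981, 0.196, 0.345], [-1.0, 0.02, 0.015, -0.071], [-0.019, -0.195, -0.981, 1.103], [0.0, 0.0, 0.0, 1.0]] [[368.53576      0.         314.52444003]
 [  0.         368.53576    195.93450958]
 [  0.           0.           1.        ]] -0.08647488559030099
{'clock': 0.1, 'q': array([-1.20722544,  0.4118231 , -0.01270088,  1.59693893,  0.00557003,
        1.13430537, -0.08221561]), 'qvel': array([ 0.00276543, -0.00303013, -0.00050163, -0.00233398, -0.0008754 ,
        0.00079101, -0.00165088]), 'joint_torque': array([ 2.85220929e-03, -5.89095998e+01,  6.43887967e-01, -2.91709667e+01,
       -5.37929381e-02,  1.45104775e-02,  6.69301107e-05]), 'tool_pos': array([0.26140354, 0.56724351, 0.24089999]), 'orientation': array([-1.51596165,  1.56935668, -1.94774695]), 'contact_force': array([ 0.13561007,  0.31783042, -0.20022814]), 'ft_torque': array([ 0.03975354, -0.00104707, -0.00395904]), 'width': 0.08786322845892398}
```

View pics/top0.png

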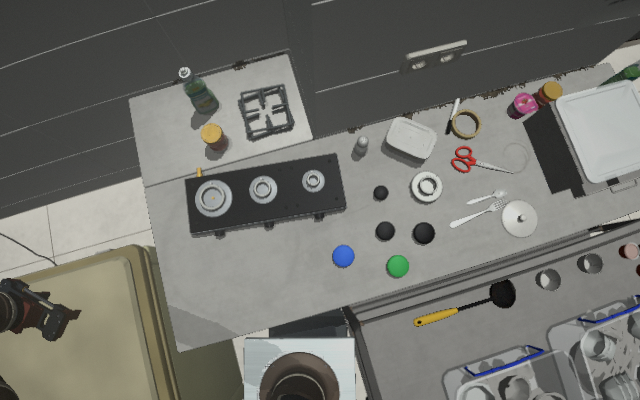

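View pics/scene0.png

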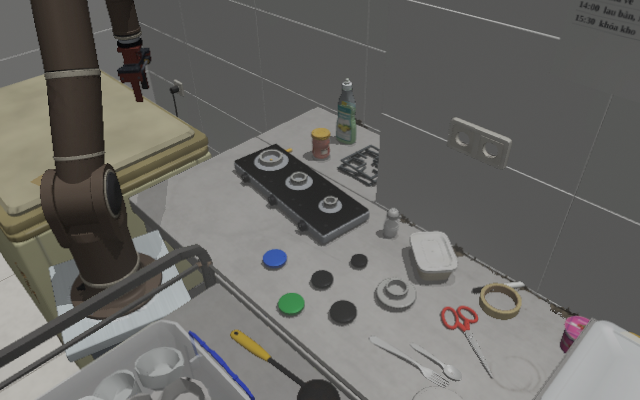

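The top view shows the burners at (213,198) large, (263,189) medium and (313,181) small. The black caps are at (381,192), (385,231) and (424,232), and the crown is at (427,187). The blue and green discs are decoys. The scene view agrees with this.

Run:
```python
from h import *
c=cap("top"); P=cloud(c)
for n,uv,z in [("L",(213,198),.066),("M",(263,189),.066),("S",(313,181),.066),("cs",(381,192),.022),("cm",(385,231),.022),("cl",(424,232),.022),("crown",(427,187),.041),("salt",(362,140),.09),("chilli",(211,130),.094),("rice",(411,135),.056),("blue",(343,256),.022),("green",(398,266),.022)]:
    print(n,onz(c,uv,z)[0].round(3),P[uv[1],uv[0]].round(3))
s=r.read_state(); M=R.from_euler('xyz',s['orientation']).as_matrix(); print(M.round(3)); c=cap("wrist"); print(np.array(c['tool_from_camera']).round(3),c['camera_matrix'],c['k1'])
```

```text
L [0.551 0.24  0.066] [0.554 0.244 0.052]
M [0.575 0.094 0.066] [0.578 0.096 0.051]
S [ 0.596 -0.051  0.066] [ 0.6   -0.051  0.049]
cs [ 0.568 -0.253  0.022] [ 0.568 -0.253  0.024]
cm [ 0.451 -0.259  0.022] [ 0.451 -0.259  0.022]
cl [ 0.446 -0.374  0.022] [ 0.445 -0.373  0.025]
crown [ 0.577 -0.388  0.041] [ 0.58  -0.393  0.025]
salt [ 0.709 -0.195  0.09 ] [ 0.709 -0.195  0.09 ]
chilli [0.75  0.246 0.094] [0.751 0.247 0.091]
rice [ 0.734 -0.348  0.056] [ 0.737 -0.349  0.049]
blue [ 0.381 -0.134  0.022] [ 0.381 -0.134  0.023]
green [ 0.349 -0.292  0.022] [ 0.349 -0.292  0.02 ]
[[-0.     0.419  0.908]
 [-0.001  0.908 -0.419]
 [-1.    -0.001  0.   ]]
[[ 0.001 -0.285  0.958 -0.143]
 [ 1.     0.    -0.001  0.   ]
 [ 0.     0.958  0.285 -0.08 ]
 [ 0.     0.     0.     1.   ]] [[276.1480261    0.         327.83070121]
 [  0.         276.1480261  204.47334103]
 [  0.           0.           1.        ]] -0.01824958806641831
```

jog_arm:
  steps:
    - [[0, 0, 0], [0.24, -0.47, 0.07], 0.0878]
    - [[0, 0, 0], [0.24, -0.47, 0.07], 0.0878]
    - [[0, 0, 0], [0.24, -0.47, 0.07], 0.0878]
    - [[0, 0, 0], [0.24, -0.47, 0.07], 0.0878]
    - [[0, 0, 0], [0.24, -0.47, 0.07], 0.0878]

```text
clock: 0.62
tool_pos: [0.3559, 0.3817, 0.269]
orientation: [-1.603, 1.57, -2.034]
contact_force: [1.2, 0.4, 0.0]
width: 0.0877
```

jog_arm:
  steps:
    - [[0, 0, 0], [0.14, -0.28, 0.03], 0.0878]
    - [[0, 0, 0], [0.14, -0.28, 0.03], 0.0878]
    - [[0, 0, 0], [0.14, -0.28, 0.03], 0.0878]
    - [[0, 0, 0], [0.14, -0.28, 0.03], 0.0878]
    - [[0, 0, 0], [0.14, -0.28, 0.03], 0.0878]

```text
clock: 1.03
tool_pos: [0.4483, 0.196, 0.289]
orientation: [-1.399, 1.57, -1.831]
contact_force: [0.5, 0.6, -0.1]
width: 0.0878
```

jog_arm:
  steps:
    - [[0, 0, 0], [0.05, -0.09, 0.01], 0.0878]
    - [[0, 0, 0], [0.05, -0.09, 0.01], 0.0878]
    - [[0, 0, 0], [0.05, -0.09, 0.01], 0.0878]
    - [[0, 0, 0], [0.05, -0.09, 0.01], 0.0878]
    - [[0, 0, 0], [0.05, -0.09, 0.01], 0.0878]

```text
clock: 1.45
tool_pos: [0.4986, 0.1048, 0.299]
orientation: [-1.391, 1.57, -1.826]
contact_force: [-0.9, 0.6, -0.0]
width: 0.088
```

Run:
```python
from h import *
c=cap("wrist"); save(c,'w1.png'); print(r.read_state()['tool_pos'])
```

```text
[0.49806245 0.10629629 0.2988304 ]
```

View pics/w1.png

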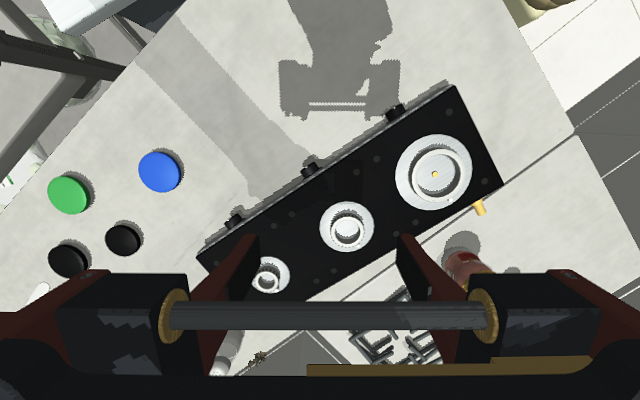

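The wrist view shows the large cup at (437,172), the medium head at (347,228) and the small head at (267,273), with the caps at lower left. Next I'll fit the rims.

```bash
cat >> h.py <<'E'
def fit(c,xy,z0,zlo,zhi,rad):
    "disc at height z0: mask by cloud height, rays of mask contour on z0, circle fit"
    P=cloud(c); m=(P[...,2]>zlo)&(P[...,2]<zhi)&(np.hypot(P[...,0]-xy[0],P[...,1]-xy[1])<rad)
    cs,_=cv2.findContours(m.astype(np.uint8),cv2.RETR_EXTERNAL,cv2.CHAIN_APPROX_NONE)
    k=max(cs,key=cv2.contourArea).reshape(-1,2)
    q=onz(c,k,z0)[:,:2]; (x,y),d,a=cv2.fitEllipse((q*1000).astype(np.float32))
    A=np.c_[2*q,np.ones(len(q))]; s=np.linalg.lstsq(A,(q**2).sum(1),rcond=None)[0]
    return dict(ell=np.round([x/1000,y/1000],4),d=np.round(d,1),circ=s[:2].round(4),D=round(2000*np.sqrt(s[2]+s[0]**2+s[1]**2),1),n=len(q),z=float(np.median(P[...,2][m]).round(4)))
E
python3 - <<'E'
from h import *
for n in("wrist","top"):
    c=cap(n); print(n)
    for k,xy,rad in[("L",(.551,.24),.055),("M",(.575,.094),.045),("S",(.596,-.051),.04)]:
        try: print(k,fit(c,xy,.066,.058,.075,rad))
        except Exception as e: print(k,e)
E
```

```text
wrist
L {'ell': array([0.5539, 0.2461]), 'd': array([74.3, 76.7]), 'circ': array([0.5539, 0.2461]), 'D': np.float64(75.5), 'n': 156, 'z': 0.0656}
M {'ell': array([0.5764, 0.0988]), 'd': array([48.5, 51. ]), 'circ': array([0.5765, 0.0988]), 'D': np.float64(49.7), 'n': 99, 'z': 0.0655}
S {'ell': array([ 0.5999, -0.0473]), 'd': array([36.4, 41.3]), 'circ': array([ 0.5998, -0.0473]), 'D': np.float64(38.6), 'n': 76, 'z': 0.0654}
top
L max() iterable argument is empty
M {'ell': array([0.5815, 0.097 ]), 'd': array([40.2, 45.1]), 'circ': array([0.5801, 0.0972]), 'D': np.float64(43.1), 'n': 49, 'z': 0.0658}
S {'ell': array([ 0.6028, -0.0503]), 'd': array([35.1, 40.2]), 'circ': array([ 0.603 , -0.0502]), 'D': np.float64(37.3), 'n': 37, 'z': 0.0658}
```

jog_arm:
  steps:
    - [[0, 0, 0], [-0.08, -0.4, -0.02], 0.0878]
    - [[0, 0, 0], [-0.08, -0.4, -0.02], 0.0878]
    - [[0, 0, 0], [-0.08, -0.4, -0.02], 0.0878]
    - [[0, 0, 0], [-0.08, -0.4, -0.02], 0.0878]
    - [[0, 0, 0], [-0.08, -0.4, -0.02], 0.0878]

```text
clock: 2.02
tool_pos: [0.4564, -0.098, 0.2886]
orientation: [3.11, 1.57, 2.683]
contact_force: [1.3, -0.5, -0.3]
width: 0.0877
```

jog_arm:
  steps:
    - [[0, 0, 0], [-0.04, -0.2, -0.01], 0.0878]
    - [[0, 0, 0], [-0.04, -0.2, -0.01], 0.0878]
    - [[0, 0, 0], [-0.04, -0.2, -0.01], 0.0878]
    - [[0, 0, 0], [-0.04, -0.2, -0.01], 0.0878]
    - [[0, 0, 0], [-0.04, -0.2, -0.01], 0.0878]

```text
clock: 2.43
tool_pos: [0.4162, -0.2988, 0.2786]
orientation: [2.027, 1.57, 1.603]
contact_force: [1.1, -0.4, 0.4]
width: 0.088
```

Run:
```python
from h import *
print(r.read_state()['tool_pos'])
for n in("wrist","top"):
    c=cap(n); save(c,n+'2.png'); print(n)
    for k,xy,z0,zl,zh,rad in[("cs",(.568,-.253),.019,.008,.03,.04),("cm",(.451,-.259),.019,.008,.03,.045),("cl",(.445,-.373),.019,.008,.03,.05),("crF",(.577,-.388),.022,.012,.028,.065),("crC",(.577,-.388),.041,.035,.046,.05)]:
        try: print(k,fit(c,xy,z0,zl,zh,rad))
        except Exception as e: print(k,e)
```

```text
[ 0.41615112 -0.29880664  0.278637  ]
wrist
cs {'ell': array([ 0.5628, -0.2586]), 'd': array([27.8, 47.7]), 'circ': array([ 0.5635, -0.2573]), 'D': np.float64(36.9), 'n': 67, 'z': 0.0211}
cm {'ell': array([ 0.4515, -0.26  ]), 'd': array([54. , 55.4]), 'circ': array([ 0.4515, -0.26  ]), 'D': np.float64(54.7), 'n': 103, 'z': 0.0213}
cl {'ell': array([ 0.4427, -0.3736]), 'd': array([62., 64.]), 'circ': array([ 0.4427, -0.3736]), 'D': np.float64(63.0), 'n': 114, 'z': 0.0213}
crF {'ell': array([ 0.5751, -0.3882]), 'd': array([83.4, 89.9]), 'circ': array([ 0.576 , -0.3887]), 'D': np.float64(79.9), 'n': 177, 'z': 0.0219}
crC {'ell': array([ 0.5803, -0.3905]), 'd': array([48.6, 49.7]), 'circ': array([ 0.5803, -0.3905]), 'D': np.float64(48.2), 'n': 104, 'z': 0.0404}
top
cs {'ell': array([ 0.5701, -0.2534]), 'd': array([41.3, 43.4]), 'circ': array([ 0.5701, -0.2534]), 'D': np.float64(42.3), 'n': 39, 'z': 0.0221}
cm {'ell': array([ 0.4541, -0.2598]), 'd': array([52.1, 54.6]), 'circ': array([ 0.4541, -0.2598]), 'D': np.float64(53.0), 'n': 53, 'z': 0.0222}
cl {'ell': array([ 0.462 , -0.3715]), 'd': array([29.4, 39.1]), 'circ': array([ 0.4622, -0.3708]), 'D': np.float64(33.4), 'n': 35, 'z': 0.022}
crF {'ell': array([ 0.5835, -0.3911]), 'd': array([90.9, 96.7]), 'circ': array([ 0.5835, -0.3911]), 'D': np.float64(93.7), 'n': 88, 'z': 0.0227}
crC {'ell': array([ 0.5837, -0.3916]), 'd': array([48.7, 53.3]), 'circ': array([ 0.5837, -0.3916]), 'D': np.float64(50.9), 'n': 47, 'z': 0.0403}
```

View pics/wrist2.png

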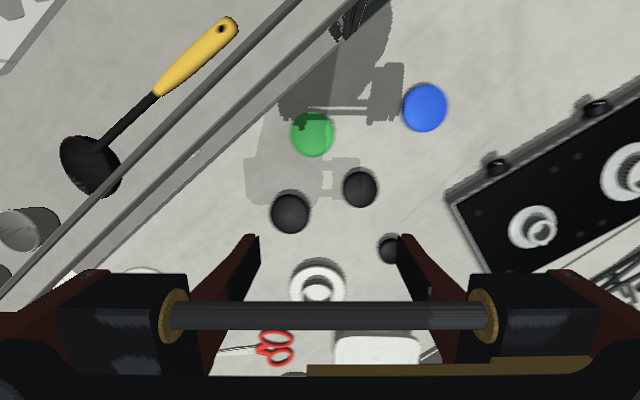

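The wrist view shows the large cap at (290,213), the medium cap at (360,189), the small cap at (388,250), partly hidden, and the crown at (317,285). Crown first.

jog_arm:
  steps:
    - [[0, 0, 0], [0.164, -0.092, -0.12], 0.0878]
    - [[0, 0, 0], [0.164, -0.092, -0.12], 0.0878]
    - [[0, 0, 0], [0.164, -0.092, -0.12], 0.0878]
    - [[0, 0, 0], [0.164, -0.092, -0.12], 0.0878]
    - [[0, 0, 0], [0.164, -0.092, -0.12], 0.0878]

```text
clock: 2.95
tool_pos: [0.5701, -0.386, 0.1648]
orientation: [-2.6, 1.57, -3.029]
contact_force: [-0.3, 0.1, 0.6]
width: 0.088
```

jog_arm:
  steps:
    - [[0, 0, 0], [0, 0, 0], 0.0878]
    - [[0, 0, 0], [0, 0, 0], 0.0878]

```text
clock: 3.12
tool_pos: [0.5713, -0.3829, 0.1603]
orientation: [3.116, 1.563, 2.692]
contact_force: [0.2, -0.3, -0.3]
width: 0.088
```

Run:
```python
from h import *
s=r.read_state();print(s['tool_pos'],R.from_euler('xyz',s['orientation']).as_matrix().round(3))
c=cap("wrist"); save(c,'w3.png')
print(fit(c,(.58,-.39),.041,.035,.046,.05))
```

```text
[ 0.57128907 -0.38292749  0.16027524] [[-0.007  0.412  0.911]
 [ 0.003  0.911 -0.412]
 [-1.     0.    -0.008]]
{'ell': array([ 0.5826, -0.3914]), 'd': array([52.7, 53.9]), 'circ': array([ 0.5826, -0.3914]), 'D': np.float64(53.3), 'n': 152, 'z': 0.0407}
```

View pics/w3.png

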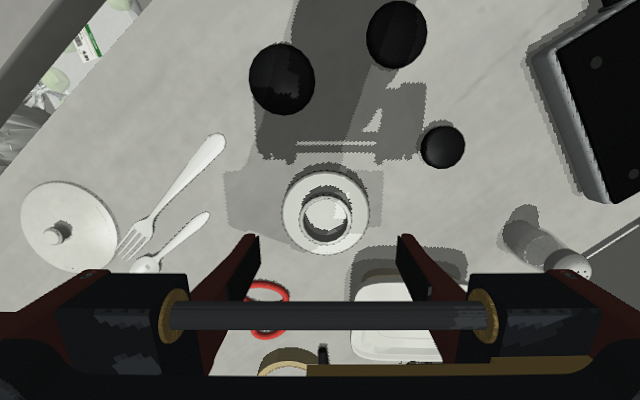

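The crown's collar is at about (326,215), between the finger lines. The fit gives (0.582,-0.391).

jog_arm:
  steps:
    - [[0, 0, 0], [0.011, -0.008, -0.04], 0.0878]
    - [[0, 0, 0], [0.011, -0.008, -0.08], 0.0878]
    - [[0, 0, 0], [0.011, -0.008, -0.1], 0.0878]
    - [[0, 0, 0], [0.011, -0.008, -0.116], 0.0878]
    - [[0, 0, 0], [0.011, -0.008, -0.116], 0.0878]

```text
clock: 3.58
tool_pos: [0.5802, -0.3895, 0.0458]
orientation: [2.977, 1.563, 2.551]
contact_force: [-0.2, 0.7, 0.4]
width: 0.0879
```

Run:
```python
from h import *
s=r.read_state();print(s['tool_pos'],R.from_euler('xyz',s['orientation']).as_matrix()[:,0].round(3),s['contact_force'])
```

```text
[ 0.58023152 -0.38954355  0.04581025] [-0.006  0.004 -1.   ] [-0.21826608  0.71505076  0.36876185]
```

jog_arm:
  steps:
    - [[-0.23, -0.34, 0], [0.002, -0.0015, -0.001], 0.0878]
    - [[-0.23, -0.34, 0], [0.002, -0.0015, -0.001], 0.0878]
    - [[-0.23, -0.34, 0], [0.002, -0.0015, -0.001], 0.04]
    - [[-0.23, -0.34, 0], [0.002, -0.0015, -0.001], 0.04]
    - [[-0.23, -0.34, 0], [0.002, -0.0015, -0.001], 0.04]

```text
clock: 4.0
tool_pos: [0.5828, -0.3913, 0.0463]
orientation: [0.022, 1.569, -0.403]
contact_force: [0.4, -0.2, 0.2]
width: 0.0711
```

jog_arm:
  steps:
    - [[0, 0, 0], [0, 0, 0], 0.04]
    - [[0, 0, 0], [0, 0, 0], 0.04]
    - [[0, 0, 0], [0, 0, 0], 0.04]
    - [[0, 0, 0], [0, 0, 0], 0.04]

```text
clock: 4.33
tool_pos: [0.583, -0.3914, 0.0466]
orientation: [0.025, 1.569, -0.4]
contact_force: [0.1, 0.2, 4.5]
width: 0.0524
```

jog_arm:
  steps:
    - [[0, 0, 0], [0, 0, 0.03], 0.04]
    - [[0, 0, 0], [0, 0, 0.07], 0.04]
    - [[0, 0, 0], [0, 0, 0.11], 0.04]
    - [[0, 0, 0], [0, 0.02, 0.145], 0.04]
    - [[0, 0, 0], [0, 0.05, 0.15], 0.04]

```text
clock: 4.75
tool_pos: [0.5835, -0.3467, 0.2034]
orientation: [-0.264, 1.559, -0.695]
contact_force: [1.8, -0.7, -1.7]
width: 0.0523
```

jog_arm:
  steps:
    - [[0, 0, 0], [-0.01, 0.04, 0], 0.04]
    - [[0, 0, 0], [-0.01, 0.08, 0], 0.04]
    - [[0, 0, 0], [-0.01, 0.12, 0], 0.04]
    - [[0, 0, 0], [-0.01, 0.16, 0], 0.04]
    - [[0, 0, 0], [-0.01, 0.2, 0], 0.04]

```text
clock: 5.17
tool_pos: [0.5726, -0.1449, 0.203]
orientation: [-0.291, 1.56, -0.723]
contact_force: [1.4, -0.3, -3.5]
width: 0.0527
```

jog_arm:
  steps:
    - [[0, 0, 0], [-0.01, 0.04, 0], 0.04]
    - [[0, 0, 0], [-0.01, 0.08, 0], 0.04]
    - [[0, 0, 0], [-0.01, 0.12, 0], 0.04]
    - [[0, 0, 0], [-0.01, 0.16, 0], 0.04]
    - [[0, 0, 0], [-0.01, 0.2, 0], 0.04]

```text
clock: 5.58
tool_pos: [0.5619, 0.057, 0.2028]
orientation: [-0.33, 1.56, -0.762]
contact_force: [1.2, 0.4, -2.8]
width: 0.0522
```

jog_arm:
  steps:
    - [[0, 0, 0], [-0.008, 0.04, 0], 0.04]
    - [[0, 0, 0], [-0.008, 0.08, 0], 0.04]
    - [[0, 0, 0], [-0.008, 0.12, 0], 0.04]
    - [[0, 0, 0], [-0.008, 0.16, -0.02], 0.04]
    - [[0, 0, 0], [-0.008, 0.189, -0.05], 0.04]

```text
clock: 6.0
tool_pos: [0.5548, 0.2484, 0.1565]
orientation: [0.143, 1.558, -0.286]
contact_force: [0.9, -0.2, -2.3]
width: 0.0524
```

jog_arm:
  steps:
    - [[0, 0, 0], [0, 0, 0], 0.04]
    - [[0, 0, 0], [0, 0, 0], 0.04]

```text
clock: 6.17
tool_pos: [0.5527, 0.251, 0.154]
orientation: [-0.154, 1.561, -0.578]
contact_force: [0.3, -1.7, -1.3]
width: 0.0527
```

```bash
cat >> h.py <<'E'
def st():
    s=r.read_state(); a=R.from_euler('xyz',s['orientation']).as_matrix()[:,0]
    print(s['clock'],s['tool_pos'].round(4),'fix deg',np.degrees(np.cross(a,[0,0,-1])).round(2),'F',s['contact_force'].round(1),s['width'].round(4))
E
python3 - <<'E'
from h import *
st()
c=cap("wrist"); save(c,'w4.png'); P=cloud(c)
for z0,zl,zh,rad in[(.066,.058,.072,.055)]:
    try: print(fit(c,(.554,.246),z0,zl,zh,rad))
    except Exception as e: print(e)
E
```

```text
Traceback (most recent call last):
  File "h.py", line 35, in st
    print(s['clock'],s['tool_pos'].round(4),'fix deg',np.degrees(np.cross(a,[0,0,-1])).round(2),'F',s['contact_force'].round(1),s['width'].round(4))
                                                                                                                                ^^^^^^^^^^^^^^^^
AttributeError: 'float' object has no attribute 'round'
```

```bash
sed -i "s/s\['width'\].round(4)/round(s['width'],4)/" h.py
python3 - <<'E'
from h import *
st()
c=cap("wrist"); save(c,'w4.png')
s=r.read_state()['tool_pos']
z=s[2]-.0465+.022
try: print('flange',fit(c,s[:2],z,z-.008,z+.006,.06))
except Exception as e: print(e)
E
```

```text
6.1667 [0.5527 0.251  0.154 ] fix deg [0.3  0.46 0.  ] F [ 0.3 -1.7 -1.3] 0.0527
flange {'ell': array([0.5426, 0.2554]), 'd': array([72.7, 85.5]), 'circ': array([0.5455, 0.2541]), 'D': np.float64(75.4), 'n': 413, 'z': 0.1294}
```

View pics/w4.png

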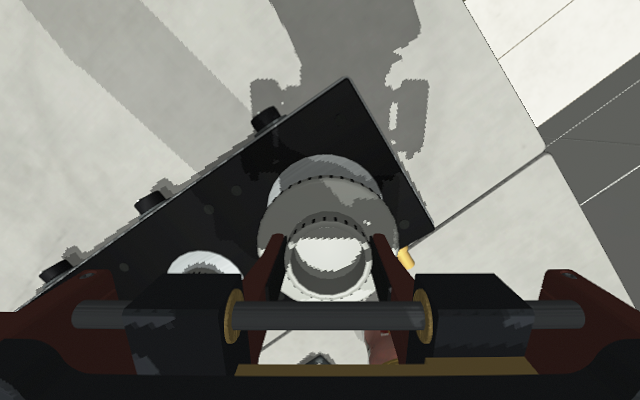

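The crown is held between the jaws, with its collar rim centred at about (328,259) and the cup behind it.

Run:
```python
from h import *
c=cap("wrist");s=r.read_state()['tool_pos'];z=s[2]-.0055
for uv in[(284,258),(373,258),(328,217),(328,300)]: print((onz(c,uv,z)[0]-s).round(4))
z=s[2]-.0245
print(onz(c,[(328,176)],z)[0].round(4))  # near edge of flange
```

```text
[-0.0139 -0.021  -0.0055]
[ 0.0079  0.0271 -0.0055]
[-0.0266  0.0135 -0.0055]
[ 0.0235 -0.0094 -0.0055]
[0.5104 0.2688 0.1319]
```

jog_arm:
  steps:
    - [[0.3, 0.46, 0], [0.002, -0.0055, 0], 0.04]
    - [[0.3, 0.46, 0], [0.002, -0.0055, -0.01], 0.04]
    - [[0.3, 0.46, 0], [0.002, -0.0055, -0.02], 0.04]
    - [[0.3, 0.46, 0], [0.002, -0.0055, -0.03], 0.04]
    - [[0.3, 0.46, 0], [0.002, -0.0055, -0.03], 0.04]

```text
clock: 6.68
tool_pos: [0.5556, 0.2408, 0.1238]
orientation: [-0.849, 1.569, -1.279]
contact_force: [-0.7, -0.2, -2.3]
width: 0.0523
```

Run:
```python
from h import *
st()
```

```text
6.6833 [0.5556 0.2408 0.1238] fix deg [0.08 0.02 0.  ] F [-0.7 -0.2 -2.3] 0.0523
```

jog_arm:
  steps:
    - [[0, 0, 0], [-0.001, 0.0045, 0], 0.04]
    - [[0, 0, 0], [-0.001, 0.0045, 0], 0.04]
    - [[0, 0, 0], [-0.001, 0.0045, -0.005], 0.04]
    - [[0, 0, 0], [-0.001, 0.0045, -0.009], 0.04]
    - [[0, 0, 0], [-0.001, 0.0045, -0.009], 0.04]

```text
clock: 7.1
tool_pos: [0.5541, 0.2452, 0.114]
orientation: [-1.366, 1.569, -1.796]
contact_force: [0.6, 0.8, -3.3]
width: 0.0524
```

jog_arm:
  steps:
    - [[0, 0, 0], [0, 0, -0.003], 0.04]
    - [[0, 0, 0], [0, 0, -0.006], 0.04]
    - [[0, 0, 0], [0, 0, -0.009], 0.04]
    - [[0, 0, 0], [0, 0, -0.011], 0.04]
    - [[0, 0, 0], [0, 0, -0.013], 0.04]

```text
clock: 7.52
tool_pos: [0.5542, 0.2453, 0.1008]
orientation: [-1.346, 1.569, -1.777]
contact_force: [0.6, 0.8, -1.3]
width: 0.0521
```

jog_arm:
  steps:
    - [[0, 0, 0], [0, 0, -0.001], 0.04]
    - [[0, 0, 0], [0, 0, -0.0015], 0.04]
    - [[0, 0, 0], [0, 0, -0.0015], 0.0878]
    - [[0, 0, 0], [0, 0, -0.001], 0.0878]
    - [[0, 0, 0], [0, 0, 0.0], 0.0878]

```text
clock: 7.93
tool_pos: [0.5543, 0.2453, 0.1009]
orientation: [-1.161, 1.569, -1.591]
contact_force: [-0.8, -0.1, 0.3]
width: 0.0688
```

jog_arm:
  steps:
    - [[0, 0, 0], [0, 0, 0], 0.0878]
    - [[0, 0, 0], [0, 0, 0], 0.0878]
    - [[0, 0, 0], [0, 0, 0.03], 0.0878]
    - [[0, 0, 0], [0, 0, 0.06], 0.0878]
    - [[0, 0, 0], [0, 0, 0.1], 0.0878]

```text
clock: 8.35
tool_pos: [0.5531, 0.2447, 0.2]
orientation: [-1.841, 1.565, -2.272]
contact_force: [0.8, 0.4, -0.5]
width: 0.0879
```

Run:
```python
from h import *
st()
c=cap("wrist"); save(c,'w5.png')
print(fit(c,(.554,.246),.095,.088,.1,.05)); print('flange',fit(c,(.554,.246),.076,.07,.1,.06)); P=cloud(c)
m=(abs(P[...,2]-.076)<.006)&(np.hypot(P[...,0]-.554,P[...,1]-.246)<.05); p=P[m]
A=np.c_[p[:,:2]-[.554,.246],np.ones(len(p))]; print(np.linalg.lstsq(A,p[:,2],rcond=None)[0])
```

```text
8.35 [0.5531 0.2447 0.2   ] fix deg [ 0.24 -0.2   0.  ] F [ 0.8  0.4 -0.5] 0.0879
{'ell': array([0.5542, 0.2453]), 'd': array([52.7, 53.7]), 'circ': array([0.5542, 0.2453]), 'D': np.float64(53.2), 'n': 160, 'z': 0.0947}
flange {'ell': array([0.5541, 0.2452]), 'd': array([94.1, 94.5]), 'circ': array([0.5541, 0.2452]), 'D': np.float64(94.3), 'n': 267, 'z': 0.0762}
[ 0.00278829 -0.00198509  0.07607473]
```

View pics/w5.png

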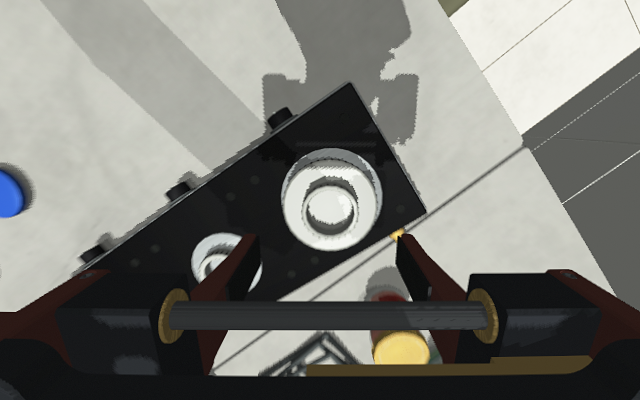

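The crown is seated: collar top at z = 0.0947, level to about 0.003 rad, centred at (0.5542,0.2453). Next is the large cap.

jog_arm:
  steps:
    - [[0.24, -0.2, 0], [-0.006, -0.04, 0], 0.0878]
    - [[0.24, -0.2, 0], [-0.012, -0.08, 0], 0.0878]
    - [[0.24, -0.2, 0], [-0.018, -0.12, 0], 0.0878]
    - [[0.24, -0.2, 0], [-0.024, -0.16, 0], 0.0878]
    - [[0.24, -0.2, 0], [-0.03, -0.2, 0], 0.0878]

```text
clock: 8.82
tool_pos: [0.5267, 0.0442, 0.2095]
orientation: [0.98, 1.558, 0.549]
contact_force: [0.0, -0.1, 0.2]
width: 0.0879
```

jog_arm:
  steps:
    - [[0, 0, 0], [-0.008, -0.04, 0], 0.0878]
    - [[0, 0, 0], [-0.016, -0.08, 0], 0.0878]
    - [[0, 0, 0], [-0.024, -0.12, 0], 0.0878]
    - [[0, 0, 0], [-0.032, -0.16, 0], 0.0878]
    - [[0, 0, 0], [-0.04, -0.2, 0], 0.0878]

```text
clock: 9.23
tool_pos: [0.4861, -0.1576, 0.2097]
orientation: [0.953, 1.557, 0.523]
contact_force: [0.7, 0.3, -0.5]
width: 0.088
```

jog_arm:
  steps:
    - [[0, 0, 0], [-0.008, -0.04, 0], 0.0878]
    - [[0, 0, 0], [-0.016, -0.08, 0], 0.0878]
    - [[0, 0, 0], [-0.024, -0.12, 0], 0.0878]
    - [[0, 0, 0], [-0.032, -0.16, -0.02], 0.0878]
    - [[0, 0, 0], [-0.04, -0.2, -0.04], 0.0878]

```text
clock: 9.65
tool_pos: [0.4475, -0.3534, 0.1735]
orientation: [0.791, 1.555, 0.361]
contact_force: [1.4, -0.8, -0.1]
width: 0.088
```

jog_arm:
  steps:
    - [[0, 0, 0], [0, -0.016, 0], 0.0878]
    - [[0, 0, 0], [0, -0.016, 0], 0.0878]
    - [[0, 0, 0], [0, -0.016, 0], 0.0878]

```text
clock: 9.9
tool_pos: [0.4467, -0.3704, 0.173]
orientation: [0.799, 1.555, 0.366]
contact_force: [0.0, 0.9, -0.4]
width: 0.0875
```

Run:
```python
from h import *
st()
c=cap("wrist")
print(fit(c,(.4427,-.3736),.019,.01,.03,.05))
```

```text
9.9 [ 0.4467 -0.3704  0.173 ] fix deg [-0.31  0.82  0.  ] F [ 0.   0.9 -0.4] 0.0875
{'ell': array([ 0.4432, -0.3739]), 'd': array([62.1, 63.3]), 'circ': array([ 0.4431, -0.3739]), 'D': np.float64(62.7), 'n': 158, 'z': 0.0213}
```

jog_arm:
  steps:
    - [[-0.31, 0.82, 0], [-0.0035, -0.0035, -0.035], 0.0878]
    - [[-0.31, 0.82, 0], [-0.0035, -0.0035, -0.07], 0.0878]
    - [[-0.31, 0.82, 0], [-0.0035, -0.0035, -0.1], 0.0878]
    - [[-0.31, 0.82, 0], [-0.0035, -0.0035, -0.125], 0.0878]
    - [[-0.31, 0.82, 0], [-0.0035, -0.0035, -0.14], 0.0878]

```text
clock: 10.37
tool_pos: [0.4444, -0.3695, 0.031]
orientation: [2.3, 1.567, 1.872]
contact_force: [-0.2, -0.4, 0.4]
width: 0.0877
```

```bash
python3 -c "
from h import *
st()"
```

```text
10.3667 [ 0.4444 -0.3695  0.031 ] fix deg [-0.18 -0.06 -0.  ] F [-0.2 -0.4  0.4] 0.0877
```

jog_arm:
  steps:
    - [[-0.18, -0.06, 0], [-0.0012, -0.0045, 0], 0.0878]
    - [[-0.18, -0.06, 0], [-0.0012, -0.0045, -0.005], 0.0878]
    - [[-0.18, -0.06, 0], [-0.0012, -0.0045, -0.008], 0.0878]
    - [[-0.18, -0.06, 0], [-0.0012, -0.0045, -0.008], 0.0878]
    - [[-0.18, -0.06, 0], [-0.0012, -0.0045, -0.008], 0.05]

```text
clock: 10.78
tool_pos: [0.4439, -0.3741, 0.024]
orientation: [0.04, 1.569, -0.387]
contact_force: [-0.6, -0.3, -0.9]
width: 0.0839
```

jog_arm:
  steps:
    - [[0, 0, 0], [0, 0, 0], 0.05]
    - [[0, 0, 0], [0, 0, 0], 0.05]
    - [[0, 0, 0], [0, 0, 0], 0.05]
    - [[0, 0, 0], [0, 0, 0], 0.05]
    - [[0, 0, 0], [0, 0, 0], 0.05]

```text
clock: 11.2
tool_pos: [0.4443, -0.3742, 0.0245]
orientation: [0.103, 1.568, -0.325]
contact_force: [-0.3, 0.5, 4.8]
width: 0.0631
```

jog_arm:
  steps:
    - [[0, 0, 0], [0, 0, 0], 0.05]
    - [[0, 0, 0], [0, 0, 0.03], 0.05]
    - [[0, 0, 0], [0, 0, 0.07], 0.05]
    - [[0, 0, 0], [0, 0, 0.11], 0.05]
    - [[0, 0, 0], [0, 0, 0.15], 0.05]

```text
clock: 11.62
tool_pos: [0.4433, -0.3739, 0.1754]
orientation: [-0.131, 1.57, -0.559]
contact_force: [1.0, -0.3, -1.4]
width: 0.0626
```

jog_arm:
  steps:
    - [[0, 0, 0], [0.006, 0.04, 0.01], 0.05]
    - [[0, 0, 0], [0.012, 0.08, 0.02], 0.05]
    - [[0, 0, 0], [0.02, 0.12, 0.02], 0.05]
    - [[0, 0, 0], [0.028, 0.16, 0.02], 0.05]
    - [[0, 0, 0], [0.036, 0.2, 0.02], 0.05]

```text
clock: 12.03
tool_pos: [0.479, -0.172, 0.1954]
orientation: [0.652, 1.57, 0.224]
contact_force: [1.2, 0.7, -2.4]
width: 0.0632
```

jog_arm:
  steps:
    - [[0, 0, 0], [0.007, 0.04, 0], 0.05]
    - [[0, 0, 0], [0.014, 0.08, 0], 0.05]
    - [[0, 0, 0], [0.021, 0.12, 0], 0.05]
    - [[0, 0, 0], [0.028, 0.16, 0], 0.05]
    - [[0, 0, 0], [0.036, 0.2, 0], 0.05]

```text
clock: 12.45
tool_pos: [0.5144, 0.0299, 0.1952]
orientation: [2.49, 1.571, 2.061]
contact_force: [0.8, -0.6, -2.1]
width: 0.063
```

jog_arm:
  steps:
    - [[0, 0, 0], [0.007, 0.04, 0], 0.05]
    - [[0, 0, 0], [0.014, 0.08, 0], 0.05]
    - [[0, 0, 0], [0.021, 0.12, 0], 0.05]
    - [[0, 0, 0], [0.028, 0.16, 0], 0.05]
    - [[0, 0, 0], [0.036, 0.2, -0.02], 0.05]

```text
clock: 12.87
tool_pos: [0.5511, 0.2298, 0.1791]
orientation: [1.109, 1.566, 0.681]
contact_force: [1.8, 0.2, -0.0]
width: 0.0631
```

jog_arm:
  steps:
    - [[0, 0, 0], [0.0, 0.01, -0.02], 0.05]
    - [[0, 0, 0], [0.0, 0.01, -0.03], 0.05]
    - [[0, 0, 0], [0.0, 0.01, -0.03], 0.05]

```text
clock: 13.12
tool_pos: [0.5491, 0.2394, 0.1461]
orientation: [-2.254, 1.57, -2.681]
contact_force: [-0.6, -0.3, -1.3]
width: 0.0631
```

Run:
```python
from h import *
st(); s=r.read_state()['tool_pos']
c=cap("wrist"); z=s[2]-.0245+.019
print('cap',fit(c,s[:2],z,z-.005,z+.006,.045)); save(c,'w6.png')
```

```text
13.1167 [0.5491 0.2394 0.1461] fix deg [ 0.03 -0.05  0.  ] F [-0.6 -0.3 -1.3] 0.0631
cap {'ell': array([0.5471, 0.2402]), 'd': array([60.9, 71.4]), 'circ': array([0.5469, 0.2404]), 'D': np.float64(66.3), 'n': 398, 'z': 0.143}
```

View pics/w6.png

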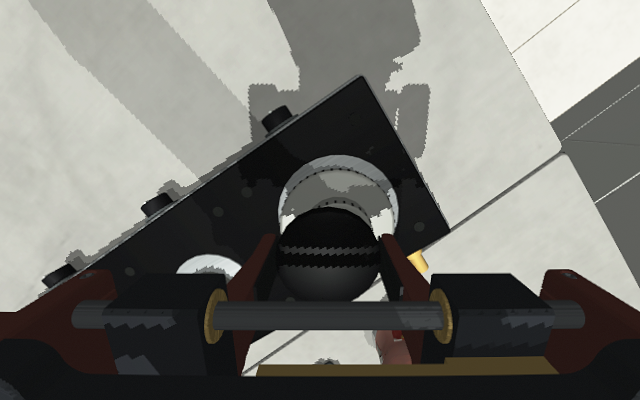

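The cap is held level between the jaws at about (328,255), over the crown.

jog_arm:
  steps:
    - [[0, 0, 0], [0.0055, 0.006, 0], 0.05]
    - [[0, 0, 0], [0.0055, 0.006, -0.01], 0.05]
    - [[0, 0, 0], [0.0055, 0.006, -0.019], 0.05]
    - [[0, 0, 0], [0.0055, 0.006, -0.023], 0.05]
    - [[0, 0, 0], [0.0055, 0.006, -0.023], 0.05]

```text
clock: 13.58
tool_pos: [0.555, 0.2433, 0.1235]
orientation: [-1.913, 1.57, -2.342]
contact_force: [0.0, 0.1, -1.2]
width: 0.0632
```

jog_arm:
  steps:
    - [[0, 0, 0], [-0.0004, 0.002, 0], 0.05]
    - [[0, 0, 0], [-0.0004, 0.002, -0.004], 0.05]
    - [[0, 0, 0], [-0.0004, 0.002, -0.008], 0.05]
    - [[0, 0, 0], [-0.0004, 0.002, -0.011], 0.05]
    - [[0, 0, 0], [-0.0004, 0.002, -0.013], 0.05]

```text
clock: 14.0
tool_pos: [0.5544, 0.2453, 0.11]
orientation: [-2.003, 1.569, -2.433]
contact_force: [0.9, 0.1, -0.7]
width: 0.0629
```

jog_arm:
  steps:
    - [[0, 0, 0], [0, 0, -0.0008], 0.05]
    - [[0, 0, 0], [0, 0, -0.001], 0.05]
    - [[0, 0, 0], [0, 0, -0.001], 0.0878]
    - [[0, 0, 0], [0, 0, -0.001], 0.0878]
    - [[0, 0, 0], [0, 0, 0], 0.0878]

```text
clock: 14.42
tool_pos: [0.5544, 0.2453, 0.11]
orientation: [-1.961, 1.569, -2.39]
contact_force: [0.3, 0.3, -0.5]
width: 0.0794
```

jog_arm:
  steps:
    - [[0, 0, 0], [0, 0, 0], 0.0878]
    - [[0, 0, 0], [0, 0, 0], 0.0878]
    - [[0, 0, 0], [0, 0, 0.03], 0.0878]
    - [[0, 0, 0], [0, 0, 0.06], 0.0878]
    - [[0, 0, 0], [0, 0, 0.1], 0.0878]

```text
clock: 14.83
tool_pos: [0.5532, 0.2447, 0.2092]
orientation: [-2.034, 1.565, -2.464]
contact_force: [0.2, 0.8, 0.3]
width: 0.088
```

```bash
cat >> h.py <<'E'
def plane(c,xy,z,rad,tol=.006):
    P=cloud(c); m=(abs(P[...,2]-z)<tol)&(np.hypot(P[...,0]-xy[0],P[...,1]-xy[1])<rad); p=P[m]
    return np.linalg.lstsq(np.c_[p[:,:2]-xy,np.ones(len(p))],p[:,2],rcond=None)[0].round(4)
E
python3 - <<'E'
from h import *
st()
c=cap("wrist"); X=[.554,.245]
print(fit(c,X,.104,.098,.112,.05),plane(c,X,.106,.03)); print('flange',fit(c,X,.076,.07,.112,.06))
E
```

```text
14.8333 [0.5532 0.2447 0.2092] fix deg [ 0.21 -0.26  0.  ] F [0.2 0.8 0.3] 0.088
{'ell': array([0.5535, 0.2455]), 'd': array([62.2, 63.4]), 'circ': array([0.5535, 0.2455]), 'D': np.float64(62.8), 'n': 186, 'z': 0.1064} [ 0.002  -0.0008  0.1065]
flange {'ell': array([0.5542, 0.2452]), 'd': array([94.2, 94.4]), 'circ': array([0.5542, 0.2452]), 'D': np.float64(94.3), 'n': 257, 'z': 0.1042}
```

The large cap is home: level and within 1 mm of the crown's centre. Next is the medium cap.

jog_arm:
  steps:
    - [[0.2, -0.26, 0], [-0.006, -0.04, 0], 0.0878]
    - [[0.2, -0.26, 0], [-0.012, -0.08, 0], 0.0878]
    - [[0.2, -0.26, 0], [-0.018, -0.12, 0], 0.0878]
    - [[0.2, -0.26, 0], [-0.026, -0.16, 0], 0.0878]
    - [[0.2, -0.26, 0], [-0.034, -0.2, 0], 0.0878]

```text
clock: 15.3
tool_pos: [0.5227, 0.0441, 0.2186]
orientation: [0.969, 1.558, 0.539]
contact_force: [0.4, 0.2, -0.1]
width: 0.0879
```

jog_arm:
  steps:
    - [[0, 0, 0], [-0.008, -0.04, 0], 0.0878]
    - [[0, 0, 0], [-0.016, -0.08, 0], 0.0878]
    - [[0, 0, 0], [-0.024, -0.12, 0], 0.0878]
    - [[0, 0, 0], [-0.034, -0.16, 0], 0.0878]
    - [[0, 0, 0], [-0.044, -0.2, -0.01], 0.0878]

```text
clock: 15.72
tool_pos: [0.4792, -0.1574, 0.2103]
orientation: [0.848, 1.554, 0.418]
contact_force: [2.0, -0.1, -0.0]
width: 0.0879
```

jog_arm:
  steps:
    - [[0, 0, 0], [-0.008, -0.04, -0.01], 0.0878]
    - [[0, 0, 0], [-0.016, -0.08, -0.02], 0.0878]
    - [[0, 0, 0], [-0.02, -0.104, -0.03], 0.0878]
    - [[0, 0, 0], [-0.02, -0.104, -0.04], 0.0878]
    - [[0, 0, 0], [-0.02, -0.104, -0.04], 0.0878]

```text
clock: 16.13
tool_pos: [0.4576, -0.2625, 0.1686]
orientation: [0.942, 1.557, 0.508]
contact_force: [-0.2, 1.0, -0.3]
width: 0.088
```

Run:
```python
from h import *
st()
c=cap("wrist")
print(fit(c,(.4515,-.26),.019,.01,.03,.045))
```

```text
16.1333 [ 0.4576 -0.2625  0.1686] fix deg [-0.4   0.71  0.  ] F [-0.2  1.  -0.3] 0.088
{'ell': array([ 0.4519, -0.2595]), 'd': array([54.2, 55.4]), 'circ': array([ 0.4519, -0.2595]), 'D': np.float64(54.8), 'n': 140, 'z': 0.0214}
```

jog_arm:
  steps:
    - [[-0.4, 0.71, 0], [-0.0056, 0.003, -0.035], 0.0878]
    - [[-0.4, 0.71, 0], [-0.0056, 0.003, -0.07], 0.0878]
    - [[-0.4, 0.71, 0], [-0.0056, 0.003, -0.1], 0.0878]
    - [[-0.4, 0.71, 0], [-0.0056, 0.003, -0.125], 0.0878]
    - [[-0.4, 0.71, 0], [-0.0056, 0.003, -0.136], 0.0878]

```text
clock: 16.6
tool_pos: [0.4527, -0.2553, 0.031]
orientation: [2.677, 1.567, 2.249]
contact_force: [-0.0, 0.7, 0.6]
width: 0.0879
```

```bash
python3 -c "
from h import *
st()"
```

```text
16.6 [ 0.4527 -0.2553  0.031 ] fix deg [-0.15 -0.12 -0.  ] F [-0.   0.7  0.6] 0.0879
```

jog_arm:
  steps:
    - [[-0.15, -0.12, 0], [-0.001, -0.0043, 0], 0.0878]
    - [[-0.15, -0.12, 0], [-0.001, -0.0043, -0.005], 0.0878]
    - [[-0.15, -0.12, 0], [-0.001, -0.0043, -0.008], 0.0878]
    - [[-0.15, -0.12, 0], [-0.001, -0.0043, -0.008], 0.0878]
    - [[-0.15, -0.12, 0], [-0.001, -0.0043, -0.008], 0.04]

```text
clock: 17.02
tool_pos: [0.4525, -0.2597, 0.024]
orientation: [0.192, 1.569, -0.236]
contact_force: [-0.2, -0.3, -0.2]
width: 0.0838
```

jog_arm:
  steps:
    - [[0, 0, 0], [0, 0, 0], 0.04]
    - [[0, 0, 0], [0, 0, 0], 0.04]
    - [[0, 0, 0], [0, 0, 0], 0.04]
    - [[0, 0, 0], [0, 0, 0], 0.04]
    - [[0, 0, 0], [0, 0, 0], 0.04]

```text
clock: 17.43
tool_pos: [0.4526, -0.2597, 0.0242]
orientation: [0.231, 1.569, -0.197]
contact_force: [-0.3, 1.0, 3.1]
width: 0.0552
```

jog_arm:
  steps:
    - [[0, 0, 0], [0, 0, 0], 0.04]
    - [[0, 0, 0], [0, 0, 0.03], 0.04]
    - [[0, 0, 0], [0, 0, 0.07], 0.04]
    - [[0, 0, 0], [0, 0, 0.11], 0.04]
    - [[0, 0, 0], [0, 0, 0.14], 0.04]

```text
clock: 17.85
tool_pos: [0.4524, -0.2603, 0.1666]
orientation: [0.007, 1.568, -0.422]
contact_force: [0.5, 0.5, -1.0]
width: 0.0546
```

jog_arm:
  steps:
    - [[0, 0, 0], [0.01, 0.038, 0], 0.04]
    - [[0, 0, 0], [0.022, 0.076, 0], 0.04]
    - [[0, 0, 0], [0.036, 0.114, 0], 0.04]
    - [[0, 0, 0], [0.05, 0.152, 0], 0.04]
    - [[0, 0, 0], [0.064, 0.19, 0], 0.04]

```text
clock: 18.27
tool_pos: [0.5165, -0.0684, 0.1667]
orientation: [0.155, 1.568, -0.274]
contact_force: [1.4, 0.1, -1.3]
width: 0.0548
```

jog_arm:
  steps:
    - [[0, 0, 0], [0.013, 0.038, 0], 0.04]
    - [[0, 0, 0], [0.026, 0.076, 0], 0.04]
    - [[0, 0, 0], [0.039, 0.114, 0], 0.04]
    - [[0, 0, 0], [0.052, 0.15, 0], 0.04]
    - [[0, 0, 0], [0.06, 0.166, -0.02], 0.04]

```text
clock: 18.68
tool_pos: [0.5791, 0.1042, 0.1489]
orientation: [0.81, 1.563, 0.386]
contact_force: [1.2, 0.9, -0.3]
width: 0.0551
```

jog_arm:
  steps:
    - [[0, 0, 0], [0, 0, -0.01], 0.04]
    - [[0, 0, 0], [0, 0, -0.02], 0.04]
    - [[0, 0, 0], [0, 0, -0.03], 0.04]
    - [[0, 0, 0], [0, 0, -0.03], 0.04]

```text
clock: 19.02
tool_pos: [0.5775, 0.1018, 0.117]
orientation: [0.697, 1.566, 0.271]
contact_force: [0.0, 0.1, -1.1]
width: 0.0549
```

```bash
python3 -c "
from h import *
st()"
```

```text
19.0167 [0.5775 0.1018 0.117 ] fix deg [-0.07  0.25  0.  ] F [ 0.   0.1 -1.1] 0.0549
```

jog_arm:
  steps:
    - [[0, 0.25, 0], [-0.001, -0.0032, 0], 0.04]
    - [[0, 0.25, 0], [-0.001, -0.0032, -0.01], 0.04]
    - [[0, 0.25, 0], [-0.001, -0.0032, -0.018], 0.04]
    - [[0, 0.25, 0], [-0.001, -0.0032, -0.022], 0.04]
    - [[0, 0.25, 0], [-0.001, -0.0032, -0.022], 0.04]

```text
clock: 19.43
tool_pos: [0.5758, 0.0983, 0.0939]
orientation: [3.039, 1.569, 2.612]
contact_force: [0.0, -0.8, -1.1]
width: 0.0546
```

jog_arm:
  steps:
    - [[0, 0, 0], [0.0007, 0.0003, 0], 0.04]
    - [[0, 0, 0], [0.0007, 0.0003, -0.004], 0.04]
    - [[0, 0, 0], [0.0007, 0.0003, -0.008], 0.04]
    - [[0, 0, 0], [0.0007, 0.0003, -0.012], 0.04]
    - [[0, 0, 0], [0.0007, 0.0003, -0.014], 0.04]

```text
clock: 19.85
tool_pos: [0.5764, 0.0987, 0.08]
orientation: [3.032, 1.569, 2.605]
contact_force: [-8.4, -0.6, 25.1]
width: 0.055
```

jog_arm:
  steps:
    - [[0, 0, 0], [0, 0, 0.0005], 0.0878]
    - [[0, 0, 0], [0, 0, 0.0005], 0.0878]
    - [[0, 0, 0], [0, 0, 0.0005], 0.0878]
    - [[0, 0, 0], [0, 0, 0.0005], 0.0878]
    - [[0, 0, 0], [0, 0, 0.0005], 0.0878]

```text
clock: 20.27
tool_pos: [0.5765, 0.0987, 0.0804]
orientation: [3.034, 1.569, 2.607]
contact_force: [-0.1, -0.1, -0.0]
width: 0.0846
```

jog_arm:
  steps:
    - [[0, 0, 0], [0, 0, 0.03], 0.0878]
    - [[0, 0, 0], [0, 0, 0.07], 0.0878]
    - [[0, 0, 0], [0, 0, 0.11], 0.0878]
    - [[0, 0, 0], [0, 0, 0.11], 0.0878]

```text
clock: 20.6
tool_pos: [0.5802, 0.0984, 0.1975]
orientation: [0.887, 1.562, 0.459]
contact_force: [1.9, -0.7, -0.5]
width: 0.088
```

Run:
```python
from h import *
st()
c=cap("wrist"); X=[.5765,.0988]; save(c,'w7.png')
print(fit(c,X,.075,.066,.09,.045),plane(c,X,.077,.026,.01))
```

```text
20.6 [0.5802 0.0984 0.1975] fix deg [-0.23  0.46  0.  ] F [ 1.9 -0.7 -0.5] 0.088
{'ell': array([0.5756, 0.0988]), 'd': array([54.3, 55.6]), 'circ': array([0.5756, 0.0988]), 'D': np.float64(55.0), 'n': 153, 'z': 0.0774} [-0.0006 -0.0055  0.0775]
```

View pics/w7.png

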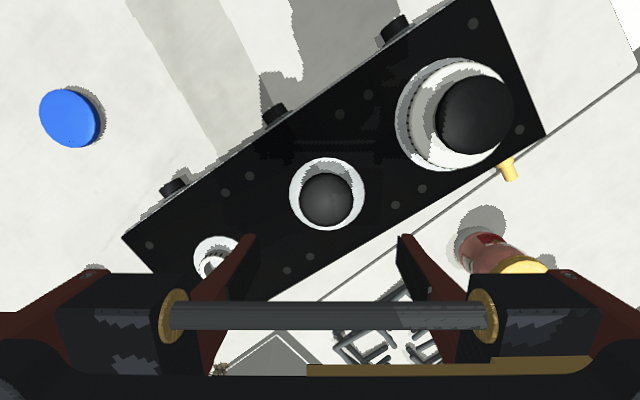

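The medium cap is home at (326,200), top at z = 0.0775 and level, and the large stack at (475,115) looks right too. The small cap is left.

jog_arm:
  steps:
    - [[-0.23, 0.46, 0], [-0.003, -0.04, 0], 0.0878]
    - [[-0.23, 0.46, 0], [-0.006, -0.08, 0], 0.0878]
    - [[-0.23, 0.46, 0], [-0.009, -0.12, 0], 0.0878]
    - [[-0.23, 0.46, 0], [-0.012, -0.16, 0], 0.0878]
    - [[-0.23, 0.46, 0], [-0.015, -0.2, 0], 0.0878]

```text
clock: 21.07
tool_pos: [0.5629, -0.1025, 0.1933]
orientation: [-2.668, 1.567, -3.094]
contact_force: [1.0, -0.1, -0.4]
width: 0.0883
```

jog_arm:
  steps:
    - [[0, 0, 0], [0, -0.04, 0], 0.0878]
    - [[0, 0, 0], [0, -0.08, 0], 0.0878]
    - [[0, 0, 0], [0, -0.12, -0.01], 0.0878]
    - [[0, 0, 0], [0, -0.145, -0.02], 0.0878]
    - [[0, 0, 0], [0, -0.145, -0.04], 0.0878]

```text
clock: 21.48
tool_pos: [0.5615, -0.2554, 0.1538]
orientation: [-1.587, 1.565, -2.021]
contact_force: [-0.4, -0.7, 0.2]
width: 0.0878
```

jog_arm:
  steps:
    - [[0, 0, 0], [0, 0, 0], 0.0878]
    - [[0, 0, 0], [0, 0, 0], 0.0878]

```text
clock: 21.65
tool_pos: [0.56, -0.2562, 0.1522]
orientation: [-2.025, 1.563, -2.461]
contact_force: [0.5, 0.7, 0.2]
width: 0.0879
```

Run:
```python
from h import *
st()
c=cap("wrist")
print(fit(c,(.567,-.253),.019,.01,.03,.04))
```

```text
21.65 [ 0.56   -0.2562  0.1522] fix deg [ 0.27 -0.33  0.  ] F [0.5 0.7 0.2] 0.0879
{'ell': array([ 0.5674, -0.2521]), 'd': array([42.4, 44. ]), 'circ': array([ 0.5674, -0.2521]), 'D': np.float64(43.2), 'n': 115, 'z': 0.0214}
```

jog_arm:
  steps:
    - [[0.27, -0.33, 0], [0.0075, 0.004, -0.035], 0.0878]
    - [[0.27, -0.33, 0], [0.0075, 0.004, -0.07], 0.0878]
    - [[0.27, -0.33, 0], [0.0075, 0.004, -0.1], 0.0878]
    - [[0.27, -0.33, 0], [0.0075, 0.004, -0.115], 0.0878]
    - [[0.27, -0.33, 0], [0.0075, 0.004, -0.12], 0.0878]

```text
clock: 22.12
tool_pos: [0.5679, -0.2491, 0.0311]
orientation: [2.576, 1.569, 2.144]
contact_force: [0.1, 0.4, -0.3]
width: 0.0878
```

```bash
python3 -c "
from h import *
st()"
```

```text
22.1167 [ 0.5679 -0.2491  0.0311] fix deg [-0.11 -0.07 -0.  ] F [ 0.1  0.4 -0.3] 0.0878
```

jog_arm:
  steps:
    - [[-0.11, -0.07, 0], [-0.0007, -0.003, 0], 0.0878]
    - [[-0.11, -0.07, 0], [-0.0007, -0.003, -0.005], 0.0878]
    - [[-0.11, -0.07, 0], [-0.0007, -0.003, -0.008], 0.0878]
    - [[-0.11, -0.07, 0], [-0.0007, -0.003, -0.008], 0.06]
    - [[-0.11, -0.07, 0], [-0.0007, -0.003, -0.008], 0.03]

```text
clock: 22.53
tool_pos: [0.5677, -0.2522, 0.024]
orientation: [0.213, 1.57, -0.219]
contact_force: [0.2, 0.3, 0.7]
width: 0.0777
```

jog_arm:
  steps:
    - [[0, 0, 0], [0, 0, 0], 0.03]
    - [[0, 0, 0], [0, 0, 0], 0.03]
    - [[0, 0, 0], [0, 0, 0], 0.03]
    - [[0, 0, 0], [0, 0, 0], 0.03]
    - [[0, 0, 0], [0, 0, 0], 0.03]

```text
clock: 22.95
tool_pos: [0.5677, -0.2522, 0.0241]
orientation: [0.266, 1.569, -0.166]
contact_force: [0.1, 0.4, -0.3]
width: 0.0445
```

jog_arm:
  steps:
    - [[0, 0, 0], [0, 0, 0], 0.03]
    - [[0, 0, 0], [0, 0, 0], 0.03]
    - [[0, 0, 0], [0, 0, 0], 0.03]

```text
clock: 23.2
tool_pos: [0.5678, -0.2522, 0.0241]
orientation: [0.247, 1.569, -0.185]
contact_force: [-0.3, 0.8, 1.3]
width: 0.0427
```

jog_arm:
  steps:
    - [[0, 0, 0], [0, 0, 0], 0.03]
    - [[0, 0, 0], [0, 0, 0.03], 0.03]
    - [[0, 0, 0], [0, 0, 0.07], 0.03]
    - [[0, 0, 0], [0, 0, 0.11], 0.03]
    - [[0, 0, 0], [0, 0, 0.14], 0.03]

```text
clock: 23.62
tool_pos: [0.5679, -0.2528, 0.1669]
orientation: [0.024, 1.568, -0.409]
contact_force: [0.9, -0.2, -0.2]
width: 0.0429
```

jog_arm:
  steps:
    - [[0, 0, 0], [0.01, 0.04, 0], 0.03]
    - [[0, 0, 0], [0.02, 0.08, 0], 0.03]
    - [[0, 0, 0], [0.03, 0.12, 0], 0.03]
    - [[0, 0, 0], [0.04, 0.16, 0], 0.03]
    - [[0, 0, 0], [0.05, 0.2, 0], 0.03]

```text
clock: 24.03
tool_pos: [0.618, -0.0509, 0.167]
orientation: [0.141, 1.568, -0.292]
contact_force: [0.4, 0.2, -0.0]
width: 0.0428
```

jog_arm:
  steps:
    - [[0, 0, 0], [0, 0, 0], 0.03]
    - [[0, 0, 0], [0, 0, 0], 0.03]

```text
clock: 24.2
tool_pos: [0.6184, -0.0467, 0.1664]
orientation: [0.545, 1.569, 0.118]
contact_force: [0.1, -1.0, -0.3]
width: 0.0429
```

Run:
```python
from h import *
st()
c=cap("wrist"); save(c,'w8.png')
print(fit(c,(.599,-.048),.066,.06,.072,.035))
```

```text
24.2 [ 0.6184 -0.0467  0.1664] fix deg [-0.01  0.12  0.  ] F [ 0.1 -1.  -0.3] 0.0429
{'ell': array([ 0.6004, -0.0493]), 'd': array([36.9, 37.7]), 'circ': array([ 0.6004, -0.0493]), 'D': np.float64(37.2), 'n': 122, 'z': 0.0657}
```

View pics/w8.png

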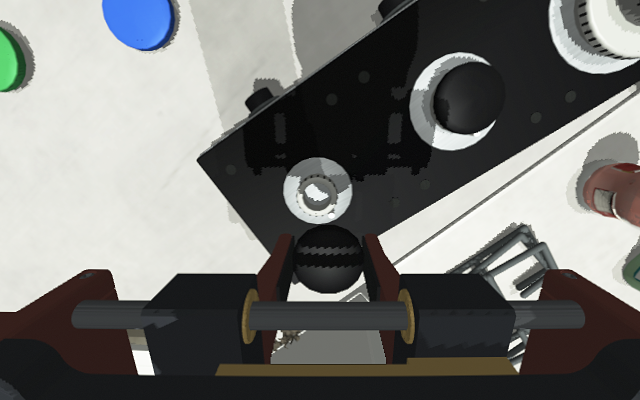

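The small head is fully visible at (318,190), and the fit gives (0.6004,-0.0493). The small cap is held level at (328,258).

jog_arm:
  steps:
    - [[0, 0.1, 0], [-0.018, -0.0026, -0.02], 0.03]
    - [[0, 0.1, 0], [-0.018, -0.0026, -0.04], 0.03]
    - [[0, 0.1, 0], [-0.018, -0.0026, -0.06], 0.03]
    - [[0, 0.1, 0], [-0.018, -0.0026, -0.068], 0.03]
    - [[0, 0.1, 0], [-0.018, -0.0026, -0.068], 0.03]

```text
clock: 24.67
tool_pos: [0.5984, -0.054, 0.0971]
orientation: [-2.112, 1.567, -2.545]
contact_force: [0.4, 0.7, -0.5]
width: 0.0429
```

jog_arm:
  steps:
    - [[0, 0, 0], [0.002, 0.0046, 0], 0.03]
    - [[0, 0, 0], [0.002, 0.0046, 0], 0.03]
    - [[0, 0, 0], [0.002, 0.0046, -0.002], 0.03]
    - [[0, 0, 0], [0.002, 0.0046, -0.002], 0.03]

```text
clock: 25.0
tool_pos: [0.6008, -0.0495, 0.0957]
orientation: [-1.865, 1.568, -2.298]
contact_force: [0.5, 0.1, -0.8]
width: 0.0428
```

```bash
python3 -c "
from h import *
st()"
```

```text
25.0 [ 0.6008 -0.0495  0.0957] fix deg [ 0.11 -0.1   0.  ] F [ 0.5  0.1 -0.8] 0.0428
```

Seated TCP z should be 0.080.

jog_arm:
  steps:
    - [[0.1, -0.1, 0], [-0.0003, 0.0002, -0.004], 0.03]
    - [[0.1, -0.1, 0], [-0.0003, 0.0002, -0.008], 0.03]
    - [[0.1, -0.1, 0], [-0.0003, 0.0002, -0.011], 0.03]
    - [[0.1, -0.1, 0], [-0.0003, 0.0002, -0.0135], 0.03]
    - [[0.1, -0.1, 0], [-0.0003, 0.0002, -0.015], 0.03]

```text
clock: 25.42
tool_pos: [0.6002, -0.0493, 0.0802]
orientation: [-2.511, 1.57, -2.944]
contact_force: [-0.7, 0.6, 0.2]
width: 0.0428
```

jog_arm:
  steps:
    - [[0, 0, 0], [0, 0, 0], 0.0878]
    - [[0, 0, 0], [0, 0, 0], 0.0878]
    - [[0, 0, 0], [0, 0, 0], 0.0878]
    - [[0, 0, 0], [0, 0, 0], 0.0878]
    - [[0, 0, 0], [0, 0, 0], 0.0878]

```text
clock: 25.83
tool_pos: [0.6004, -0.0493, 0.0803]
orientation: [-2.265, 1.57, -2.697]
contact_force: [0.7, -0.3, -0.0]
width: 0.0727
```

jog_arm:
  steps:
    - [[0, 0, 0], [0, 0, 0.03], 0.0878]
    - [[0, 0, 0], [0, 0, 0.07], 0.0878]
    - [[0, 0, 0], [0, 0, 0.11], 0.0878]
    - [[0, 0, 0], [-0.04, 0.02, 0.14], 0.0878]
    - [[0, 0, 0], [-0.08, 0.06, 0.17], 0.0878]

```text
clock: 26.25
tool_pos: [0.5427, -0.0121, 0.236]
orientation: [-0.087, 1.568, -0.524]
contact_force: [-0.0, 0.7, 0.8]
width: 0.0876
```

jog_arm:
  steps:
    - [[0, 0, 0], [0, 0.03, 0], 0.0878]
    - [[0, 0, 0], [0, 0.06, 0], 0.0878]
    - [[0, 0, 0], [0, 0.06, 0], 0.0878]
    - [[0, 0, 0], [0, 0.06, 0], 0.0878]

```text
clock: 26.58
tool_pos: [0.5426, 0.0501, 0.2362]
orientation: [0.223, 1.568, -0.211]
contact_force: [0.8, -0.6, -0.4]
width: 0.0881
```

Run:
```python
from h import *
st()
c=cap("wrist"); save(c,'w9.png')
for n,X,z,rd in[("L",[.554,.245],.104,.05),("M",[.5762,.0988],.075,.04),("S",[.6004,-.0493],.075,.035)]:
    print(n,fit(c,X,z,z-.006,z+.01,rd),plane(c,X,z+.002,rd-.018,.008))
print('flange',fit(c,[.554,.245],.076,.07,.112,.06))
c=cap("top"); P=cloud(c); save(c,'top9.png')
for n,uv in[("salt",(362,140)),("chilli",(211,130)),("rice",(411,135))]: print(n,P[uv[1],uv[0]].round(3))
```

```text
26.5833 [0.5426 0.0501 0.2362] fix deg [0.04 0.17 0.  ] F [ 0.8 -0.6 -0.4] 0.0881
L {'ell': array([0.5533, 0.244 ]), 'd': array([62.4, 65.6]), 'circ': array([0.5533, 0.2439]), 'D': np.float64(64.0), 'n': 198, 'z': 0.1062} [0.0147 0.0287 0.106 ]
M {'ell': array([0.5755, 0.0984]), 'd': array([54.3, 55.7]), 'circ': array([0.5755, 0.0984]), 'D': np.float64(55.0), 'n': 134, 'z': 0.0773} [ 0.0021 -0.0012  0.0778]
S {'ell': array([ 0.5998, -0.0483]), 'd': array([41.3, 45.8]), 'circ': array([ 0.5998, -0.0483]), 'D': np.float64(43.5), 'n': 97, 'z': 0.0773} [ 0.0035 -0.0045  0.0778]
flange {'ell': array([0.5548, 0.2455]), 'd': array([ 93.2, 101. ]), 'circ': array([0.5548, 0.2455]), 'D': np.float64(97.0), 'n': 271, 'z': 0.1032}
salt [ 0.71  -0.196  0.087]
chilli [0.535 0.078 0.63 ]
rice [ 0.736 -0.349  0.051]
```

View pics/w9.png

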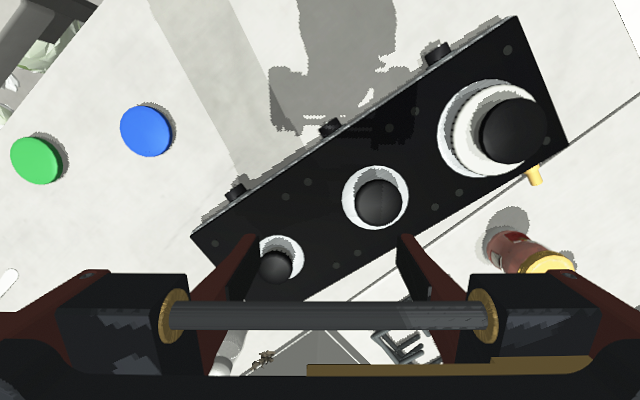

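View pics/top9.png

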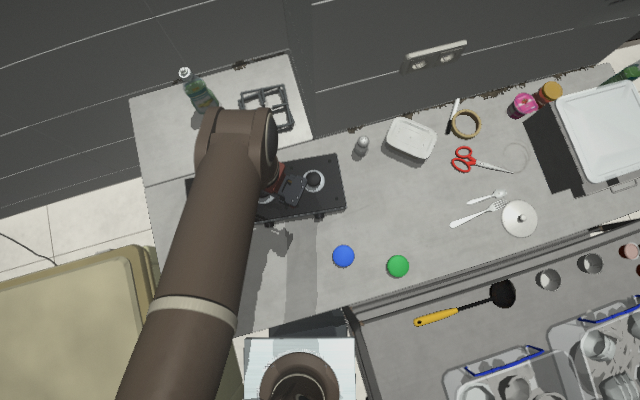

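All three caps are seated in the wrist view: small at (275,266), medium at (379,203), large at (513,130). In the top view the salt shaker and rice tub haven't moved. The arm hides the chilli jar there, but it stands upright in the wrist view. Handing in.

```bash
python3 -c "
from h import *
st(); print(r.close_job())"
```

```text
26.6833 [0.5427 0.0472 0.236 ] fix deg [0.11 0.15 0.  ] F [ 0.2 -0.7  0.4] 0.0877
the job is handed in; nothing more can be done
None
```

The hob is back together and the job was handed in at about 26.7 s. I set the crown into the largest burner, the largest cap on the crown, then the medium and small caps on their own burners.

**Seating:** My last wrist-camera fits put every part within about 1–2 mm of its seat. Seated heights match what was expected to about 1 mm.
- **Crown:** collar top at 0.0947 m against 0.095 m expected.
- **Caps:** domed tops about 11.4 mm above their seats, all three alike.

**Level:** The crown and all three caps measured level to 0.006 rad or better from nearby.

**Checks that disagreed or were incomplete:**
- In the final, oblique view the large cap's plane fit read about 0.03 rad. That view also catches the cap's side rim, so I trusted the view from nearly overhead, which gave 0.002 rad. Both are under the 0.06 rad limit.
- The medium cap met a brief 25 N contact as it went home, within the limits.
- The salt shaker and rice tub measured unmoved. The arm hid the chilli jar from the top camera, so I checked it only by eye in the wrist view, where it stood upright.

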